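# Shut the marked valve under the sliding cover of a stopcock box

## Task

Push the cover of the stopcock box all the way back against its rear stop to bare the two valve handles, then push the handle that ends in a round disc fully shut: a quarter turn, clockwise seen from above, as far as it goes. Only push with the fingers: keep the cover down in its guides, leave the plain straight handle open, and do not disturb the vial, the dropper bottle or the blue-grey cassette standing round the box.

Things in the scene. Friction and masses are not known exactly. Their poses are not given: they have to be found in the camera images.
- stop_box: Grey painted stopcock box fixed to the bench, 240 (its x) x 310 (its y) x 58 mm. Origin: centre of its underside. Its +x points away from the robot, +y to the robot's left; yaw -0.2 to 0.35 rad. In front an open bay with the two valves; behind it (x -5 to 112 mm) a solid deck at z 50 mm. The cover lies on the walls and the deck at z 50 mm and slides along x.
- bay (a point): Centre of the bay's floor, at box x -57, y 0, z 8 mm. The bay spans box x -110 to -5 and y -127 to 127 mm; front and side walls 10 mm and more thick reach z 50 mm. A steel pipe 10 mm thick runs along x to each valve at box y +-50 mm, its top at z 18.5 mm; only these and the valves stand in the bay.
- rear_stop (a point): Middle of the rear stop's front face, at box x 112, y 0, z 50 mm; the stop and the side guides (inner faces at box y +-142.5 mm) reach z 58 mm. The cover's rear edge touches here when it is fully back; the cover's origin is then at box x 54.5 mm.
- cover: Loose flat grey cover plate, 115 (x) x 282 (y) x 6 mm, about 0.35 kg, axes along those of the box; 1 to 4 N slides it. Origin: centre of its underside; starts at box x -53 to -43 mm, over the bay. An upright push rib stands on it: front face at x +15 mm, 10 mm thick, 110 mm long in y (centred), from z 6 to 32 mm.
- disc_lever (a joint): Turn of the lever that ends in a round disc, the one to shut: 0 = open (points along the box's -x, to the front), 1.5708 = shut at its stop (points along the box's +y). Grows clockwise seen from above. Starts at 0 to 0.12. Friction about 0.1 N m (2 to 3 N at the disc); stays where it is left.
- disc_pivot (a point): On the pivot axis of the disc lever, at the lever's top, 44 mm above the box's underside. The steel lever is 16 mm high (z 28 to 44 mm): hub of radius 12 mm, 11 mm wide bar, and a disc of radius 15 mm centred 48 mm from the axis. It stands at box x -25 mm and box y +50 or -50 mm (the two valves change places).
- disc_end (a point): Centre of the round disc on the marked lever, on its top face, 48 mm from the pivot axis; moves with the lever.
- plain_lever (a joint): Turn of the other lever, a plain straight steel bar: same meaning of the values. Starts between 0 and 0.12 (open) and must be left so.
- plain_pivot (a point): On the pivot axis of the plain lever, at the top of the lever, 44 mm above the box's underside; 100 mm in box y from the other pivot. Hub and heights as the marked lever; the bar is 11 mm wide and ends 62 mm from the pivot axis.
- plain_end (a point): On the top of the plain bar, 48 mm from its pivot axis; moves with the lever.
- vial: Bystander: small screw-cap vial, 23 mm across, 50 mm high, standing left of the box. Origin: centre of its underside.
- cassette: Bystander: blue-grey closed cuvette cassette, 47 x 53 x 35 mm, standing right of the box, towards its front. Origin: centre of its underside.
- dropper: Bystander: amber dropper bottle with red bulb, 37 mm across, 98 mm high, standing right of the box, towards its rear. Origin: centre of its underside.

How it is judged:
On the way, in this order (a step that is already met when the one before it is completed fails the run):
1. the cover is pushed back, its front edge clear of the levers (within 12 mm of the rear stop), with the disc lever still open (x of cover in the frame of stop_box above 0.042 m and value of joint disc_lever below 0.4 rad), for 0.1 s.
2. the disc lever is pushed shut (value of joint disc_lever above 1.45 rad), for 0.2 s.
At the end, for the whole second after the job is handed in: The disc lever is shut (joint above 1.45 of 1.5708 rad), the plain lever still open (below 0.3 rad), and the cover lies flat and still in its guides within 12 mm of the rear stop (value of joint disc_lever above 1.45 rad and value of joint plain_lever below 0.3 rad and x of cover in the frame of stop_box above 0.042 m and z of cover in the frame of stop_box below 0.056 m and angle between cover's own z axis and vertical below 0.05 rad and linear speed of cover below 0.02 m/s); the robot touches nothing.
It fails at once if the cover is lifted out of its guides or tipped (z of cover in the frame of stop_box above 0.06 m or angle between cover's own z axis and vertical above 0.15 rad).
It fails at once if the plain lever is pushed (its end moves more than 15 mm) (distance of plain_end from where it was at the start of the episode above 0.015 m).
It fails at once if a bystander is moved more than 20 mm, lifted or tipped over (distance of any of vial, cassette, dropper from where it was at the start of the episode above 0.02 m or angle between any of vial, cassette, dropper's own z axis and vertical above 0.5 rad).
It also fails if it takes over 48 s, if anything falls off the work surface, if the arm or the gripper's body presses on something with over 40 N, if the wrist force passes 120 N, or if a joint passes its speed limit or range.

## Robot

A 6-joint arm with a two-finger parallel gripper is mounted at the origin on a cart in front of the work surface, level with it; the furniture and walls round the work are solid. World frame = base frame: x ahead of the robot, y to its left, z up, the work surface at z = 0. Lengths are in m, angles in rad, forces in N, time in s.
With the tool pointing down it reaches from about 0.4 to 0.925 m from the base axis. Payload 3.4 kg.
Tool frame: the origin (TCP) lies at the very end of the fingers, on their centre line; the grasp point (between the pads) lies 19 mm behind it; z points along the fingers, y is the line along which they close (so a half turn about z gives the same grasp; the last joint's range is limited). The gripper opens to 85 mm and grips with 20 to 120 N. Pads are 22 mm wide; open, the fingers measure 114 mm over their backs; the gripper's body (76 mm by 85 mm) begins 54 mm behind the grasp point. The pads swing forward as they close: fully open they stand 13 mm farther back than shut.
Start: joints at [-1.246, 0.307, 1.506, -0, 1.328, -0.073], TCP at [0.223, -0.53, 0.231] pointing down, gripper open.
Joint ranges: [-3.12, 3.12], [-1.05, 2.28], [0.14, 2.33], [-1.42, 4.57], [0.1, 2.73], [-2.68, 2.68]. Speed limits (rad/s): [2.57, 2.57, 3.14, 3.14, 3.14, 3.14].

## Interface

Orientations are given as a rotation vector (axis times angle).
In Python, from plant import ctrl gives the robot as it stands. The module is installed in compiled form; this text tells all that it offers.
- The arm moves only by the shell command python3 -m crank 'ROWS' [OPENING] [FORCE]. ROWS is JSON, a list that holds one entry, the list of rows, each a list of 4 numbers: the shift along the tool's x, y, z in m, then the turn about the tool's z in degrees. In form: [[[x, y, z, roll], ...]]. A call has 1 to 10 rows; each row is the pose to reach, as a shift and turn from the pose commanded when the call began, along the tool's axes at that moment; what a row does not reach only later rows make up. A row lasts 1/12 s, in which the tool goes at most 41.7 mm and 7.16 degrees, less where a joint would pass 70% of its speed; a pose out of reach is approached as far as the arm can. A call with a gripper value outside its range is refused whole. OPENING is the closure, from 0 (fully open) to 1 (shut), set as the call begins (- or left out, the last holds). The fingers move at their own pace and stop on an object; FORCE is the grip in N (left out, the last holds). Time passes only in rows, so rows that repeat a pose let the fingers close. It gives the time, the measured TCP pose, the force, the opening and the grip force at its end, in the units of the state.
- ctrl.state(): the state, without advancing time (a new reading comes with each control period).
- ctrl.snapshot(name): name is "side" or "top" or "wrist"; returns (picture, depth): 400x640x3 uint8, red, green, blue; 400x640 float32, m along the optical axis (not along the pixel's ray), 0 where there is no reading.
- ctrl.get_calibration(name): a dict with "fov_y" (degrees; the focal length in pixels is half the picture's height over the tangent of half this angle, whatever the lens; pixels are square), "cx", "cy" (the principal point, pixels), "origin" and "rotation" of the camera in the world; the wrist camera has in their place "mount" (4x4, takes a point from camera to tool coordinates, whose origin is the TCP and whose axes are the flange's). Camera axes: x right, y down, z forward; pixel columns grow to the right and rows downward; lengths in m; the calibration is good to about 2 mm. A picture is of the moment at which its call begins: read the wrist's pose just before it. get_calibration takes no time and is no camera call.
- ctrl.job_done(): hands the job in; it is judged then, once.
The state is a dict: "time": time; "joint_positions": joint angles; "qvel": joint speeds; "effort": joint torques, N m; "tcp_pos": TCP position; "eef_rot": TCP orientation; "ft_force": force on the tool from outside, world axes, zero at the start; "torque": the same for the moment, N m; "width": finger opening in m; "grasp_force": force on a finger pad.
Only numpy, scipy, OpenCV 4.12 (cv2) and the standard library are available. Lean on these libraries where they do the work, as an engineer would, in place of code of your own. Each camera call takes 0.05 s, during which the arm holds its last target. There are 200 camera calls.

## Working session

There is one attempt and no reset: what is moved stays moved. The work goes in short steps, Python scripts to look and compute and a shell command to move; the robot and the scene stay as the last step left them, time stands still between calls to the robot, and variables do not carry over. Pictures are saved under pics/ and viewed, at most 10 in all, crops included, and the job is handed in when it is done.

```bash
mkdir -p pics
cat > h.py <<'E'
import numpy as np,cv2
from plant import ctrl
from scipy.spatial.transform import Rotation as R
def cam(n):
    s=ctrl.state();p,d=ctrl.snapshot(n);c=ctrl.get_calibration(n)
    f=200/np.tan(np.radians(c['fov_y'])/2)
    if 'mount' in c:
        T=np.eye(4);T[:3,:3]=R.from_rotvec(s['eef_rot']).as_matrix();T[:3,3]=s['tcp_pos'];T=T@np.array(c['mount'])
    else:
        T=np.eye(4);T[:3,:3]=np.array(c['rotation']).reshape(3,3);T[:3,3]=c['origin']
    v,u=np.mgrid[:400,:640]
    P=np.stack([(u-c['cx'])/f*d,(v-c['cy'])/f*d,d],-1)@T[:3,:3].T+T[:3,3]
    P[d==0]=np.nan
    return p,P
E
python3 - <<'E'
from h import *
s=ctrl.state();print(s['time'],s['tcp_pos'],R.from_rotvec(s['eef_rot']).as_matrix().round(3))
for n in('top','side'):
    p,P=cam(n);cv2.imwrite(f'pics/{n}0.png',p[:,:,::-1]);np.save(n+'0.npy',P)
    print({k:np.round(v,3) if not isinstance(v,str) else v for k,v in ctrl.get_calibration(n).items()})
E
```

```text
0.0 [ 0.2230227  -0.52921571  0.2303821 ] [[ 0.922  0.388 -0.001]
 [ 0.388 -0.922  0.002]
 [ 0.    -0.002 -1.   ]]Traceback (most recent call last):
  File "<stdin>", line 4, in <module>
  File "h.py", line 10, in cam
    T=np.eye(4);T[:3,:3]=np.array(c['rotation']).reshape(3,3);T[:3,3]=c['origin']
                         ~~~~~~~~~~~~~~~~~~~~~~~~~~~~~~~^^^^^
ValueError: cannot reshape array of size 3 into shape (3,3)
```

Rotation is a rotation vector.

```bash
sed -i "s/np.array(c\['rotation'\]).reshape(3,3)/R.from_rotvec(c['rotation']).as_matrix()/" h.py
python3 - <<'E'
from h import *
for n in('top','side'):
    p,P=cam(n);cv2.imwrite(f'pics/{n}0.png',p[:,:,::-1]);np.save(n+'0.npy',P)
    print({k:np.round(v,3) for k,v in ctrl.get_calibration(n).items()}, np.isnan(P[...,2]).mean())
E
```

```text
{'fov_y': np.float64(52.61), 'cx': np.float64(317.101), 'cy': np.float64(198.255), 'origin': array([ 0.491, -0.068,  0.925]), 'rotation': array([-2.248,  2.185, -0.095])} 0.0040390625
{'fov_y': np.float64(46.699), 'cx': np.float64(322.385), 'cy': np.float64(198.724), 'origin': array([0.35 , 0.803, 0.479]), 'rotation': array([-0.278,  2.525, -1.627])} 0.04097265625
```

View pics/top0.png

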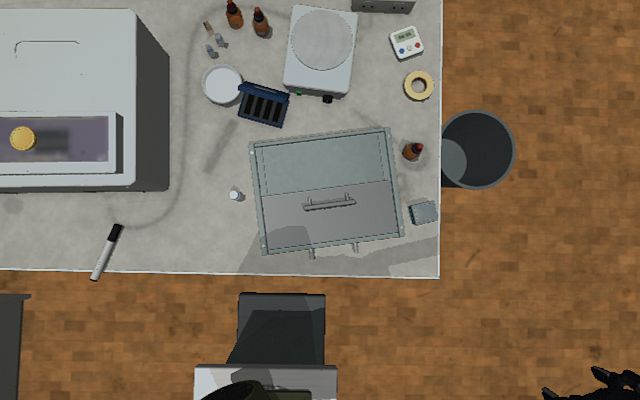

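View pics/side0.png

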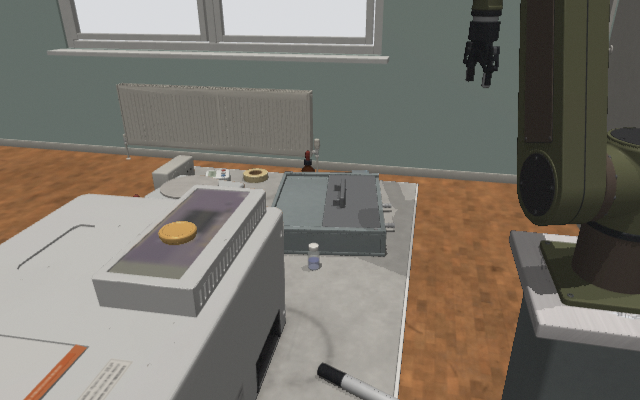

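The top view shows the box with corners near (250,142), (390,127), (404,236), (262,254) and the rib at (328,203). The vial is at (236,195), the dropper at (413,152) and the cassette at (424,212). Next I fit the poses from depth.

Run:
```python
from h import *
P=np.load('top0.npy')
v,u=np.mgrid[:400,:640]
poly=np.array([[242,138],[395,120],[411,240],[258,262]])
m=np.zeros((400,640),np.uint8);cv2.fillPoly(m,[poly],1);m[140:170,402:]=0
z=P[...,2]
print('levels',np.histogram(z[m>0],bins=np.arange(0,.11,.005)))
def rect(mask):
    q=P[mask][:,:2].astype(np.float32);r=cv2.minAreaRect(q*1000);return r,np.median(P[mask][:,2])
k=(m>0)&(z>.04)&(z<.07);n,l,st,c=cv2.connectedComponentsWithStats(k.astype(np.uint8));i=1+st[1:,4].argmax()
r=rect(l==i);print('box',r,st[i]);print(cv2.boxPoints(r[0]))
k=(m>0)&(z>.072);n,l,st,c=cv2.connectedComponentsWithStats(k.astype(np.uint8));i=1+st[1:,4].argmax()
r=rect(l==i);print('rib',r);print(cv2.boxPoints(r[0]))
for n,(a,b) in dict(vial=(236,195),dropper=(413,152),cassette=(424,212)).items():
    w=P[b-3:b+4,a-3:a+4];print(n,np.nanmedian(w.reshape(-1,3),0).round(3))
```

```text
levels (array([2385,   29,    0,   12,   39,    4,    0,    0,    0, 1701, 5922,
       7339,  625,    8,   30,   20,  215,   16,    0,    0,    0]), array([0.   , 0.005, 0.01 , 0.015, 0.02 , 0.025, 0.03 , 0.035, 0.04 ,
       0.045, 0.05 , 0.055, 0.06 , 0.065, 0.07 , 0.075, 0.08 , 0.085,
       0.09 , 0.095, 0.1  , 0.105]))
box (((550.20458984375, -121.76602172851562), (240.18756103515625, 310.17486572265625), 9.145483016967773), np.float64(0.05518469032162776)) [  249   127   156   129 15595]
[[ 406.98755    12.262003]
 [ 456.28735  -293.96988 ]
 [ 693.42163  -255.79405 ]
 [ 644.1218     50.437836]]
rib (((522.2110595703125, -126.28604125976562), (18.154390335083008, 108.39421844482422), 8.895390510559082), np.float64(0.08242728755341527))
[[ 504.8625   -74.14442]
 [ 521.6236  -181.2349 ]
 [ 539.55963 -178.42767]
 [ 522.7985   -71.33719]]
vial [0.534 0.073 0.05 ]
dropper [ 0.638 -0.307  0.055]
cassette [ 0.509 -0.341  0.036]
```

Box centre is (0.550, -0.122) with yaw 9.15°. The rib front face is at box x≈-33, so the cover sits at about -48. Next I move in front of the rib with the fingers shut and aligned to the box.

```bash
python3 -m crank '[[[0.04,-0.026,0,5],[0.08,-0.052,0,10],[0.12,-0.078,0,13.7],[0.155,-0.104,0,13.7],[0.19,-0.13,0,13.7],[0.225,-0.155,0,13.7],[0.26,-0.175,0,13.7],[0.295,-0.2,0,13.7],[0.33,-0.22,0,13.7],[0.365,-0.243,0,13.7]]]' 1
python3 -m crank '[[[0.015,-0.007,0,0],[0.024,-0.013,0,0],[0.024,-0.013,0.04,0],[0.024,-0.013,0.08,0],[0.024,-0.013,0.1,0],[0.024,-0.013,0.1,0]]]'
cat > box.py <<'E'
from h import *
C=np.array([.5502,-.1218]);a=np.radians(9.145)
B=np.array([[np.cos(a),np.sin(a)],[-np.sin(a),np.cos(a)]])
def box(p): p=np.asarray(p);return np.append(((p[:2]-C)@B.T)*1000,p[2]*1000).round(1)
if __name__=='__main__':
    s=ctrl.state();m=R.from_rotvec(s['eef_rot']).as_matrix()
    print(s['time'],box(s['tcp_pos']),'toolx deg',np.degrees(np.arctan2(m[1,0],m[0,0]))-9.145,'F',(B@s['ft_force'][:2]).round(2),s['width'])
E
python3 box.py
```

```text
time: 0.98
tcp_pos: [0.4534, -0.1804, 0.2313]
eef_rot: [3.131, 0.25, 0.0]
ft_force: [0.7, -1.3, -0.3]
width: 0.0001
grasp_force: 0.0
time: 1.48
tcp_pos: [0.4702, -0.1645, 0.1268]
eef_rot: [-3.127, -0.249, 0.015]
ft_force: [-0.5, 0.3, 0.1]
width: 0.0001
grasp_force: 0.0
1.4833 [-85.8 -29.5 126.8] toolx deg -0.021745293928026044 F [-0.4   0.41] 7.795505964282178e-05
```

```bash
python3 -m crank '[[[0.012,-0.015,0,0],[0.02,-0.03,0.01,0],[0.02,-0.03,0.03,0],[0.02,-0.03,0.05,0],[0.02,-0.03,0.062,0],[0.02,-0.03,0.062,0],[0.02,-0.03,0.062,0]]]'; python3 box.py
python3 - <<'E'
from h import *
p,P=cam('side');cv2.imwrite('pics/s1.png',cv2.resize(p[140:280,240:460,::-1],None,fx=3,fy=3))
E
```

```text
time: 2.07
tcp_pos: [0.4897, -0.1337, 0.07]
eef_rot: [3.131, 0.249, 0.0]
ft_force: [-1.3, 0.1, 0.4]
width: 0.0
grasp_force: 0.0
2.0667 [-61.6  -2.1  70. ] toolx deg -0.04080755370120315 F [-1.23  0.26] 1.650209580514571e-05
```

View pics/s1.png

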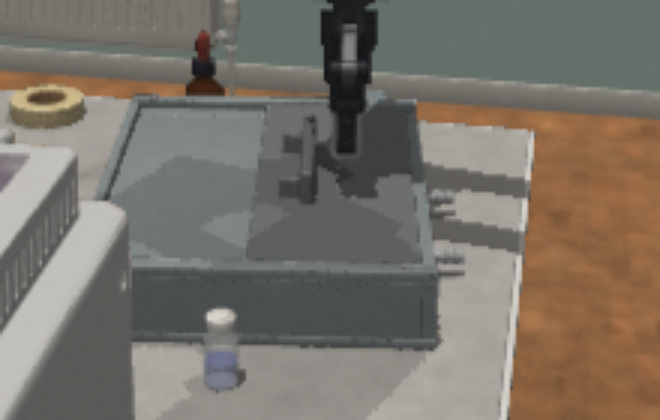

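The fingers (crop (345,140)) stand upright just in front of the rib (310,160). I push it back at a moderate speed.

```bash
python3 -m crank '[[[0.008,-0.002,0.003,0],[0.016,-0.002,0.004,0],[0.022,-0.002,0.004,0],[0.028,-0.002,0.004,0],[0.034,-0.002,0.004,0],[0.04,-0.002,0.004,0],[0.046,-0.002,0.004,0],[0.052,-0.002,0.004,0],[0.058,-0.002,0.004,0],[0.064,-0.002,0.004,0]]]'; python3 box.py
python3 -m crank '[[[0.006,0,0,0],[0.012,0,0,0],[0.018,0,0,0],[0.024,0,0,0],[0.03,0,0,0],[0.036,0,0,0],[0.04,0,0,0],[0.044,0,0,0],[0.047,0,0,0],[0.05,0,0,0]]]'; python3 box.py
```

```text
time: 2.95
tcp_pos: [0.5528, -0.1206, 0.0653]
eef_rot: [-3.132, -0.251, 0.0]
ft_force: [-2.9, -1.3, 2.1]
width: -0.0002
grasp_force: 1.6
2.95 [ 2.7  0.8 65.3] toolx deg 0.011452441934464375 F [-3.08 -0.79] -0.0001666079587740867
time: 3.78
tcp_pos: [0.6018, -0.1127, 0.0653]
eef_rot: [-3.132, -0.251, 0.001]
ft_force: [-2.4, -0.3, 1.9]
width: -0.0001
grasp_force: 1.5
3.7833 [52.3  0.8 65.3] toolx deg 0.00624639343352662 F [-2.45  0.05] -8.490364675782453e-05
```

```bash
python3 -m crank '[[[0.002,0,0,0],[0.004,0,0,0],[0.006,0,0,0],[0.008,0,0,0],[0.009,0,0,0],[0.01,0,0,0],[0.01,0,0,0]]]'; python3 box.py
```

```text
time: 4.37
tcp_pos: [0.6065, -0.1118, 0.0651]
eef_rot: [3.131, 0.252, -0.015]
ft_force: [-11.8, -3.8, 9.2]
width: 0.0002
grasp_force: 6.5
4.3667 [57.2  0.9 65.1] toolx deg 0.040314689628770495 F [-12.28  -1.91] 0.00017487685758308636
```

The force rose to 12 N, so the cover is on its stop. I back off, lift and look at the bay with the wrist camera.

```bash
python3 -m crank '[[[-0.02,0,0,0],[-0.045,0,0,0],[-0.07,0,-0.03,0],[-0.1,0,-0.06,0],[-0.13,0,-0.09,0],[-0.15,0,-0.12,0],[-0.16,0,-0.14,0],[-0.16,0,-0.14,0]]]'; python3 box.py
python3 - <<'E'
from h import *
for n in('top','wrist'):
    p,P=cam(n);np.save(n+'1.npy',P);cv2.imwrite(f'pics/{n}1.png',p[:,:,::-1])
a=cv2.imread('pics/top1.png')[110:270,220:450];b=cv2.imread('pics/wrist1.png')
a=cv2.resize(a,(400,278));cv2.imwrite('pics/c1.png',np.vstack([cv2.resize(b,(500,312)),np.pad(a,((0,0),(0,100),(0,0)))]))
E
```

```text
time: 5.03
tcp_pos: [0.4549, -0.1379, 0.2102]
eef_rot: [3.127, 0.248, 0.014]
ft_force: [0.6, -0.8, -0.2]
width: -0.0
grasp_force: 0.0
5.0333 [-96.6  -0.8 210.2] toolx deg -0.0637205935623264 F [ 0.46 -0.9 ] -3.8356110078459745e-05
```

View pics/c1.png

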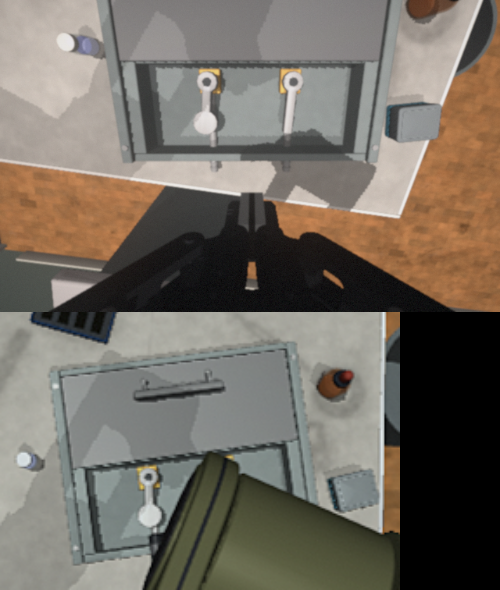

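The wrist picture (upper) shows the cover back and the disc lever at left: pivot (207,81), disc (206,122). The plain lever is at right, pivot (291,81). I'll locate the disc and pivots in box coordinates.

Run:
```python
from box import *
P=np.load('wrist1.npy');k=1.28
for n,(u,v) in dict(disc=(206,122),dpiv=(207,81),ppiv=(291,81),pend=(288,120),cover=(250,30)).items():
    u=int(u*k);v=int(v*k);w=P[v-2:v+3,u-2:u+3].reshape(-1,3);print(n,box(np.nanmedian(w,0)))
q=P.reshape(-1,3);q=q[np.isfinite(q[:,0])];b=np.c_[(q[:,:2]-C)@B.T*1000,q[:,2]*1000]
m=(b[:,2]>36)&(b[:,2]<50)&(b[:,0]>-103)&(b[:,0]<-8)&(abs(b[:,1])<115)
L=b[m];d=L[L[:,1]>0];p=L[L[:,1]<0]
print('disc lever y-range',d[:,1].min(),d[:,1].max(),d[:,0].min(),'plain',p[:,1].min(),p[:,1].max(),p[:,0].min())
e=d[d[:,0]<-60];print('disc ctr',(e.max(0)+e.min(0))/2)
```

```text
disc [-72.4  54.7  44.4]
dpiv [-24.2  50.6  46.4]
ppiv [-24.4 -45.8  45.9]
pend [-69.8 -44.3  44.1]
cover [27.   0.5 56.2]
disc lever y-range 39.413498122457575 70.27794986261911 -87.10261792698604 plain -59.867376215505 -36.856498548878406 -87.62579711390082
disc ctr [-73.55379018  55.79068759  41.39850011]
```

Disc lever is at box y +50. I lower the shut fingers between the levers, at box (-72, 8), z about 30.

```bash
python3 -m crank '[[[0.024,-0.009,0.03,0],[0.024,-0.009,0.06,0],[0.024,-0.009,0.09,0],[0.024,-0.009,0.115,0],[0.024,-0.009,0.135,0],[0.024,-0.009,0.15,0],[0.024,-0.009,0.165,0],[0.024,-0.009,0.175,0],[0.024,-0.009,0.18,0],[0.024,-0.009,0.18,0]]]'; python3 box.py
```

```text
time: 5.97
tcp_pos: [0.475, -0.1232, 0.0229]
eef_rot: [-3.13, -0.251, 0.006]
ft_force: [-0.6, 0.1, 0.6]
width: 0.0
grasp_force: 0.0
5.9667 [-74.5  10.5  22.9] toolx deg 0.022968781687616513 F [-0.58  0.18] 2.123170669227522e-05
```

```bash
python3 -m crank '[[[0.001,0,-0.007,0],[0.001,-0.005,-0.007,0],[0.001,-0.01,-0.007,0],[-0.002,-0.016,-0.007,0],[-0.004,-0.022,-0.007,0],[-0.006,-0.027,-0.007,0],[-0.007,-0.033,-0.007,0],[-0.008,-0.039,-0.007,0],[-0.008,-0.046,-0.007,0],[-0.008,-0.046,-0.007,0]]]'; python3 box.py
```

```text
time: 6.8
tcp_pos: [0.4585, -0.0781, 0.032]
eef_rot: [-3.13, -0.251, 0.005]
ft_force: [-0.4, 0.1, 0.3]
width: -0.0004
grasp_force: 0.3
6.8 [-83.6  57.7  32. ] toolx deg 0.04184237195548235 F [-0.4   0.15] -0.00039058474914423815
```

```bash
python3 -m crank '[[[0.003,-0.007,0,0],[0.006,-0.014,0,0],[0.009,-0.02,0,0],[0.013,-0.026,0,0],[0.018,-0.031,0,0],[0.024,-0.036,0,0],[0.029,-0.039,0,0],[0.033,-0.041,0,0],[0.033,-0.041,0,0]]]'; python3 box.py
python3 - <<'E'
from h import *
p,P=cam('wrist');cv2.imwrite('pics/w2.png',p[:,:,::-1])
E
```

```text
time: 7.55
tcp_pos: [0.4835, -0.0337, 0.0315]
eef_rot: [-3.131, -0.253, 0.012]
ft_force: [-6.1, -4.6, 1.8]
width: -0.0001
grasp_force: 3.8
7.55 [-51.8  97.5  31.5] toolx deg 0.10400681889554342 F [-6.78 -3.52] -5.490453695466259e-05
```

View pics/w2.png

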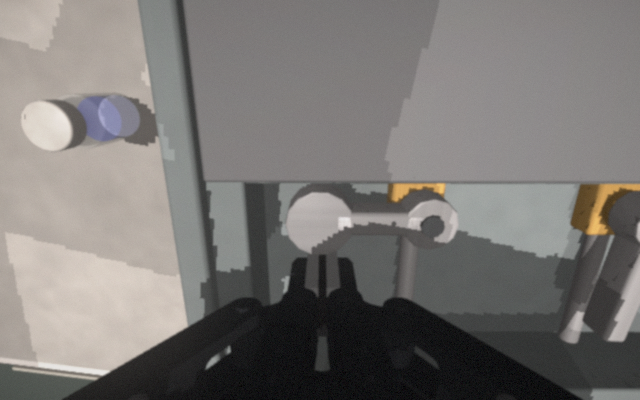

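The lever points to box +y: disc (320,222), hub (432,222), with the fingers right behind the disc. A final firm push in +x will seat it against the stop.

```bash
python3 -m crank '[[[0.002,0,0,0],[0.004,0,0,0],[0.006,0,0,0],[0.007,0,0,0],[0.007,0,0,0],[0.007,0,0,0]]]'; python3 box.py
```

```text
time: 8.1
tcp_pos: [0.4838, -0.0334, 0.0312]
eef_rot: [-3.131, -0.254, 0.029]
ft_force: [-17.0, -9.8, 12.2]
width: 0.0002
grasp_force: 9.4
8.1 [-51.5  97.8  31.2] toolx deg 0.1174623430804349 F [-18.38  -6.93] 0.00019081199319000876
```

Hard stop: 18 N with no further movement. I back off, lift and verify.

```bash
python3 -m crank '[[[-0.015,0.002,0,0],[-0.025,0.004,0,0],[-0.025,0.004,-0.03,0],[-0.025,0.004,-0.07,0],[-0.035,0.02,-0.11,0],[-0.045,0.04,-0.15,0],[-0.055,0.06,-0.18,0],[-0.055,0.06,-0.18,0],[-0.055,0.06,-0.18,0]]]'; python3 box.py
python3 - <<'E'
from box import *
p,P=cam('wrist');cv2.imwrite('pics/w3.png',p[:,:,::-1])
q=P.reshape(-1,3);q=q[np.isfinite(q[:,0])];b=np.c_[(q[:,:2]-C)@B.T*1000,q[:,2]*1000]
m=(b[:,2]>38)&(b[:,2]<49)&(b[:,0]>-103)&(b[:,0]<-3)&(abs(b[:,1])<115)
d=b[m&(b[:,1]>80)];print('disc ctr',(d.max(0)+d.min(0))/2,d.min(0),d.max(0))
c=b[(b[:,2]>52)&(b[:,2]<60)&(abs(b[:,1])<100)];print('cover front edge',np.percentile(c[:,0],[0.5,1,5]),np.median(c[:,2]))
E
```

```text
time: 8.85
tcp_pos: [0.4514, -0.1023, 0.2153]
eef_rot: [3.129, 0.247, 0.013]
ft_force: [0.3, -0.7, 0.2]
width: -0.0001
grasp_force: 0.0
8.85 [-94.4  34.9 215.3] toolx deg -0.1242555733404469 F [ 0.16 -0.69] -0.0001032349842621872
disc ctr [-21.77973568  97.48103669  43.64615936] [-39.80810759  80.1704581   38.30441107] [ -3.75136377 114.79161529  48.98790765]
cover front edge [-3.46881803 -3.22463008 -0.40583066] 56.17897984864431
```

View pics/w3.png

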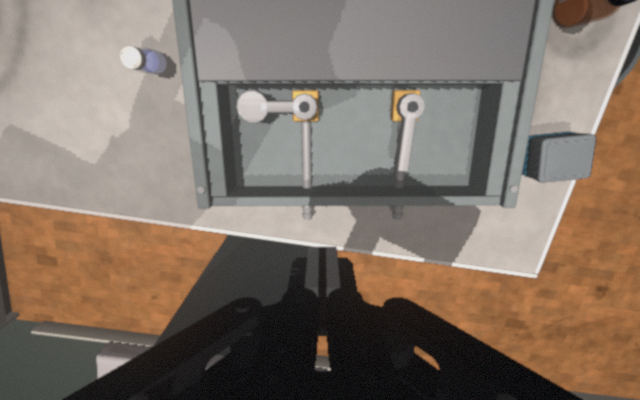

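The disc lever points fully to +y (disc (252,106), hub (305,106)). The plain lever is unmoved, the cover is back and the bystanders are in place.

```bash
python3 -c "
from plant import ctrl
print(ctrl.job_done())"
```

```text
the job is handed in; nothing more can be done
None
```

I pushed the cover back to its rear stop and the disc handle shut to its stop; the plain handle and the vial, dropper bottle and cassette looked undisturbed in the last picture. The job was handed in at about 9 s, and no verdict was returned.

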